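Pack seven glaze jars into the round caddy

ROBOT

A 6-joint arm with a two-finger parallel gripper is mounted at the origin on a cart in front of the work surface, level with it; the furniture and walls round the work are solid. World frame = base frame: x ahead of the robot, y to its left, z up, the work surface at z = 0. Lengths are in mm, angles in rad, forces in N, time in s.
With the tool pointing down it reaches from about 300 to 775 mm from the base axis. Payload 14.6 kg.
Tool frame: the origin (TCP) lies between the finger pads; the fingertips stand 19 mm ahead of it and the grasp point (between the pads) is the TCP; z points along the fingers, y is the line along which they close (so a half turn about z gives the same grasp; the last joint's range is limited). The gripper opens to 94 mm and grips with 3 to 60 N. Pads are 16 mm wide; open, the fingers measure 119 mm over their backs; the gripper's body (75 mm by 177 mm) begins 78 mm behind the grasp point.
Start: joints at [-1.394, 0.3, 1.521, -0, 1.321, -0.067], TCP at [132.759, -533.727, 224.446] pointing down, gripper open.
Joint ranges: [-3.03, 3.03], [-0.79, 2.21], [0.23, 2.52], [-1.04, 4.18], [0, 3.07], [-2.55, 2.55]. Speed limits (rad/s): [2.22, 2.22, 2.57, 3.14, 3.14, 3.14].

INTERFACE

Orientations are given as [roll, pitch, yaw] about the fixed x, y, z axes, in that order (R = Rz(yaw) Ry(pitch) Rx(roll)).
In Python, from cell import monitor, imaging, job, find_in, trace gives the robot as it stands. The module is installed in compiled form; this text tells all that it offers.
- The arm moves only by the tool arm_command, never from a script. Its argument "steps" is a list of rows, each a list of 5 numbers: the opening, from 0 (shut) to 1 (fully open), then the shift along the tool's x, y, z in mm, then the turn about the tool's z in degrees. In form: [[gripper, dx, dy, dz, turn], ...]. A call has 1 to 20 rows; each row is the pose to reach, as a shift and turn from the pose commanded when the call began, along the tool's axes at that moment; what a row does not reach only later rows make up. A row lasts 1/8 s, in which the tool goes at most 62.5 mm and 10.7 degrees, less where a joint would pass 70% of its speed; a pose out of reach is approached as far as the arm can. A call with a gripper value outside its range is refused whole. The fingers move at their own pace and stop on an object; "force" is the grip in N (left out, the last holds). Time passes only in rows, so rows that repeat a pose let the fingers close. It gives the time, the measured TCP pose, the force, the opening and the grip force at its end, in the units of the state.
- monitor.read_state(): the state, without advancing time (a new reading comes with each control period).
- imaging.camera(name): name is "scene" or "top" or "wrist"; returns a dict with "img" (480x640x3 uint8, red, green, blue), "mtx" (3x3 intrinsics, pixels), "view" (4x4, takes a point from world to camera coordinates). Camera axes: x right, y down, z forward; pixel columns grow to the right and rows downward; lengths in mm; the calibration is good to about 2 mm. A picture is of the moment at which its call begins. There is no depth.
- job.sign_off(): hands the job in; it is judged then, once.
Trained networks look in a picture, given as the dict that the camera call returned (one of the last four; its "shot" number tells which), for a name from the list of things; names that differ only in an ending like _2 or _b are one class to them, and where a whole thing is asked for, a point or a joint stands for the part that bears it (a point fixed in the world has none). Each returns a list of dicts, best first, with "p" (0 to 1); they miss things now and then, are a little off and sometimes report something else, mostly with a low value. They report only what shows in the picture. A call takes as long as a camera call. They do not tell look-alikes from the thing itself.
- find_in(picture, target): "rect" ([centre column, centre row, width, height] in pixels, round what is visible of it).
- trace(picture, target): "region" (480x640 bool, what is visible of it) and "rect" ([centre column, centre row, width, height] in pixels, round what is visible of it).
The state is a dict: "clock": time; "joints": joint angles; "qd": joint speeds; "effort": joint torques, N m; "eef_pos": TCP position; "eef_rot": TCP orientation; "wrist_force": force on the tool from outside, world axes, zero at the start; "moment": the same for the moment, N m; "finger_gap": finger opening in mm; "finger_force": force on a finger pad.
Only numpy, scipy, OpenCV 4.12 (cv2) and the standard library are available. Lean on these libraries where they do the work, as an engineer would, in place of code of your own. Each camera call takes 0.05 s, during which the arm holds its last target. There are 200 camera calls.

TASK

Finish packing the glaze jars: put the two that stand on the table into the round metal caddy with the other five, so that all seven stand upright and flat on its floor, one in the middle and six round it. One of the five in there stands where it wastes room, so shift it over first. Set the jars down without dropping them or tipping them over, and leave the cup, the wooden rib and the clay lump where they are.

Things in the scene. Friction and masses are not known exactly. Their poses are not given: they have to be found in the camera images.
- caddy: round open caddy of bright sheet metal, fixed to the table. Outside 150 mm in diameter and 55 mm high; inside 142 mm in diameter, no divisions, flat floor 4 mm above the table. Two wire grips stick out 20 mm at 40 mm height on its own +y and -y sides. Origin at the centre of its underside, z up.
- caddy_floor (a point): centre of the caddy's floor. Seven jars fit only as one in the middle and six round it, centres about 47 mm out and 60 degrees apart, with 2 to 3 mm of play each. At the start one jar is in the middle, three are 60 degrees apart round it, and the fifth is by the wall about half-way between two of the three free places, so that only one more jar would fit.
- jar_blue: upright glaze jar: a blue screw cap, wide blue band on the white body. 125 mm tall, about 200 g; body 44 mm in diameter up to z = 77 mm (foot edge rounded), tapering to z = 88; cap 26 mm in diameter, z = 89 to 125, the place to grip. Origin at the centre of its underside, z up; round, so yaw means nothing. Starts loose in the caddy, in any of the five places.
- jar_red: upright glaze jar: a red screw cap, wide red band on the white body. 125 mm tall, about 200 g; body 44 mm in diameter up to z = 77 mm (foot edge rounded), tapering to z = 88; cap 26 mm in diameter, z = 89 to 125, the place to grip. Origin at the centre of its underside, z up; round, so yaw means nothing. Starts loose in the caddy, in any of the five places.
- jar_yellow: upright glaze jar: a yellow screw cap, wide yellow band on the white body. 125 mm tall, about 200 g; body 44 mm in diameter up to z = 77 mm (foot edge rounded), tapering to z = 88; cap 26 mm in diameter, z = 89 to 125, the place to grip. Origin at the centre of its underside, z up; round, so yaw means nothing. Starts loose in the caddy, in any of the five places.
- jar_green: upright glaze jar: a green screw cap, wide green band on the white body. 125 mm tall, about 200 g; body 44 mm in diameter up to z = 77 mm (foot edge rounded), tapering to z = 88; cap 26 mm in diameter, z = 89 to 125, the place to grip. Origin at the centre of its underside, z up; round, so yaw means nothing. Starts loose in the caddy, in any of the five places.
- jar_orange: upright glaze jar: an orange screw cap, wide orange band on the white body. 125 mm tall, about 200 g; body 44 mm in diameter up to z = 77 mm (foot edge rounded), tapering to z = 88; cap 26 mm in diameter, z = 89 to 125, the place to grip. Origin at the centre of its underside, z up; round, so yaw means nothing. Starts loose in the caddy, in any of the five places.
- jar_black: upright glaze jar: a black screw cap, wide black band on the white body. 125 mm tall, about 200 g; body 44 mm in diameter up to z = 77 mm (foot edge rounded), tapering to z = 88; cap 26 mm in diameter, z = 89 to 125, the place to grip. Origin at the centre of its underside, z up; round, so yaw means nothing. Starts alone on the table, well left or right of the caddy.
- jar_grey: upright glaze jar: a grey screw cap, wide grey band on the white body. 125 mm tall, about 200 g; body 44 mm in diameter up to z = 77 mm (foot edge rounded), tapering to z = 88; cap 26 mm in diameter, z = 89 to 125, the place to grip. Origin at the centre of its underside, z up; round, so yaw means nothing. Starts alone on the table, well left or right of the caddy.
- terra_cup: terracotta cup, 66 mm wide, 63 mm high, upright on the table behind the caddy; a bystander. Origin at the centre of its underside.
- wood_rib: flat wooden rib, 54 x 100 x 9 mm, lying on the table at the far left; a bystander. Origin at the centre of its underside.
- clay_lump_2: grey lump of hard clay, 62 x 59 x 42 mm, on the table behind the caddy; a bystander. Origin at the centre of its underside.
- panel_edge (a point): foot of the near edge of a fixed upright wooden panel, 19 mm thick, that stands on the table left of the middle; from this edge it runs 360 mm back along world +x and rises 0.8 m. Keep arm and gripper clear of it.
There are look-alikes about, which are no part of the job. What is shaped like the jar_red but purple is not meant.

How it is judged (in metres and radians):
At the end, for the whole second after the job is handed in: All seven jars are inside the caddy (each centre within 53 mm of the caddy's centre), standing on its floor (underside less than 10 mm above the table), upright within 0.08 rad and at rest (horizontal distance between each of jar_blue, jar_red, jar_yellow, jar_green, jar_orange, jar_black, jar_grey and caddy below 0.053 m and height (world z) of each of jar_blue, jar_red, jar_yellow, jar_green, jar_orange, jar_black, jar_grey below 0.01 m and angle between each of jar_blue, jar_red, jar_yellow, jar_green, jar_orange, jar_black, jar_grey's own z axis and vertical below 0.08 rad and linear speed of each of jar_blue, jar_red, jar_yellow, jar_green, jar_orange, jar_black, jar_grey below 0.02 m/s); the robot touches nothing.
It fails at once if a jar is tipped over (more than about 35 degrees) (angle between any of jar_blue, jar_red, jar_yellow, jar_green, jar_orange, jar_black, jar_grey's own z axis and vertical above 0.6 rad).
It fails at once if a jar is dropped (falls free by more than about 30 mm) ((linear speed of jar_blue above 0.75 m/s and contact force between the fingers and jar_blue below 0.05 N) or (linear speed of jar_red above 0.75 m/s and contact force between the fingers and jar_red below 0.05 N) or (linear speed of jar_yellow above 0.75 m/s and contact force between the fingers and jar_yellow below 0.05 N) or (linear speed of jar_green above 0.75 m/s and contact force between the fingers and jar_green below 0.05 N) or (linear speed of jar_orange above 0.75 m/s and contact force between the fingers and jar_orange below 0.05 N) or (linear speed of jar_black above 0.75 m/s and contact force between the fingers and jar_black below 0.05 N) or (linear speed of jar_grey above 0.75 m/s and contact force between the fingers and jar_grey below 0.05 N)).
It fails at once if the cup, the wooden rib or the clay lump is pushed more than 30 mm (distance of any of terra_cup, wood_rib, clay_lump_2 from where it was at the start of the episode above 0.03 m).
It also fails if it takes over 61 s, if anything falls off the work surface, if the arm or the gripper's body presses on something with over 40 N, if the wrist force passes 120 N, or if a joint passes its speed limit or range.

## Working session

There is one attempt and no reset: what is moved stays moved. The work goes in short steps, Python scripts to look and compute and a tool call to move; the robot and the scene stay as the last step left them, time stands still between calls to the robot, and variables do not carry over. Pictures are saved under pics/ and viewed, at most 10 in all, crops included, and the job is handed in when it is done.

Besides the shell and the picture viewer there is one more tool, called after "Request:" as a command line: name --pt "numbers of a row" for each row, then --argument value for the rest. arm_command: Moves the arm, as the interface text tells. Its arguments: {"type":"object","properties":{"steps":{"type":"array","items":{"type":"array","items":{"type":"number"}}},"force":{"type":"number"}},"required":["steps"]}

```bash
mkdir -p pics
cat > h.py <<'E'
import numpy as np, cv2
from cell import monitor, imaging, job, find_in, trace
def ray(c,u,v,z):
    V=np.array(c["view"]);K=np.array(c["mtx"]);R=V[:3,:3];t=V[:3,3]
    o=-R.T@t;d=R.T@np.linalg.solve(K,[u,v,1.]);return o+d*(z-o[2])/d[2]
def save(c,n): cv2.imwrite("pics/"+n,cv2.cvtColor(np.array(c["img"]),cv2.COLOR_RGB2BGR))
E
python3 - <<'E'
from h import *
for n in ["top","scene"]:
    c=imaging.camera(n); save(c,n+"0.png"); print(n,-(np.array(c["view"])[:3,:3].T@np.array(c["view"])[:3,3]))
    for t in ["caddy"]+["jar_"+k for k in "blue red yellow green orange black grey".split()]:
        for r in find_in(c,t)[:3]: print(t,np.round(r["rect"]),round(r["p"],2))
s=monitor.read_state();print(s)
E
```

```text
top [ 380.09840959   46.736245   1060.85976396]
caddy [354. 268.  72.  68.] 0.78
jar_blue [368. 283.  20.  26.] 0.6
jar_red [354. 266.  22.  26.] 0.72
jar_red [432. 313.  25.  21.] 0.57
jar_yellow [338. 279.  19.  23.] 0.7
jar_green [349. 246.  23.  25.] 0.8
jar_orange [334. 258.  21.  22.] 0.88
jar_orange [366. 283.  20.  27.] 0.23
jar_black [498. 279.  35.  22.] 0.62
jar_grey [246. 293.  29.  22.] 0.97
scene [125.96509877 689.06654006 930.9575215 ]
caddy [356. 233.  74.  63.] 0.93
jar_blue [380. 218.  22.  54.] 0.88
jar_red [430. 192.  26.  51.] 0.71
jar_red [356. 210.  21.  33.] 0.68
jar_yellow [359. 233.  21.  31.] 0.7
jar_green [337. 212.  18.  48.] 0.73
jar_orange [338. 227.  18.  41.] 0.87
jar_orange [354. 231.  74.  67.] 0.74
jar_orange [335. 212.  16.  42.] 0.67
jar_black [428. 149.  21.  47.] 0.61
jar_grey [324. 310.  29.  50.] 0.83
{'clock': 0.9, 'joints': array([-1.39360658e+00,  2.99906798e-01,  1.52101502e+00,  8.20429183e-06,
        1.32067411e+00, -6.65869507e-02]), 'qd': array([ 0.00081361,  0.00084565, -0.00059484,  0.00202043,  0.00055197,
       -0.00146994]), 'effort': array([ 1.04310264e-03, -5.31654811e+01, -3.52914405e+01,  7.08904350e-02,
        2.12915760e-02, -5.90288437e-05]), 'eef_pos': array([ 132.75762721, -533.72791745,  224.43549026]), 'eef_rot': array([-3.14158991e+00, -8.14935487e-06,  2.43774671e-01]), 'wrist_force': array([-0.63781168,  0.27213107,  0.34764585]), 'moment': array([-0.01186416,  0.00925283,  0.00598191]), 'finger_force': 0.0, 'finger_gap': 93.92377783836478}
```

Run:
```python
import cv2
a=cv2.imread("pics/top0.png");cv2.imwrite("pics/topcrop.png",cv2.resize(a[200:360,210:530],None,fx=2.5,fy=2.5,interpolation=cv2.INTER_CUBIC))
```

```text
(no output)
```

View pics/topcrop.png

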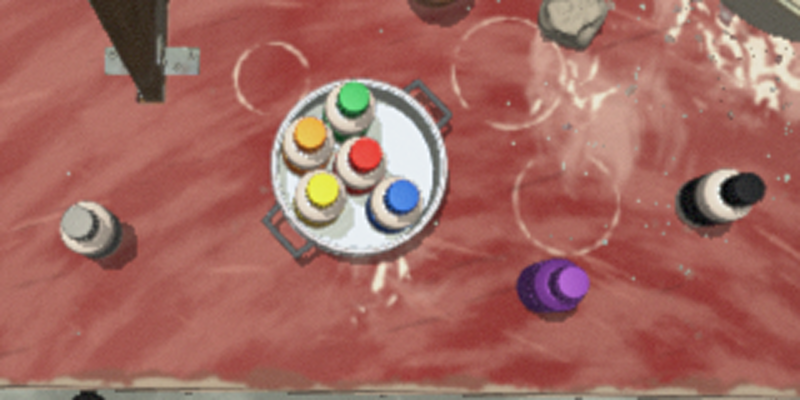

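View pics/scene0.png

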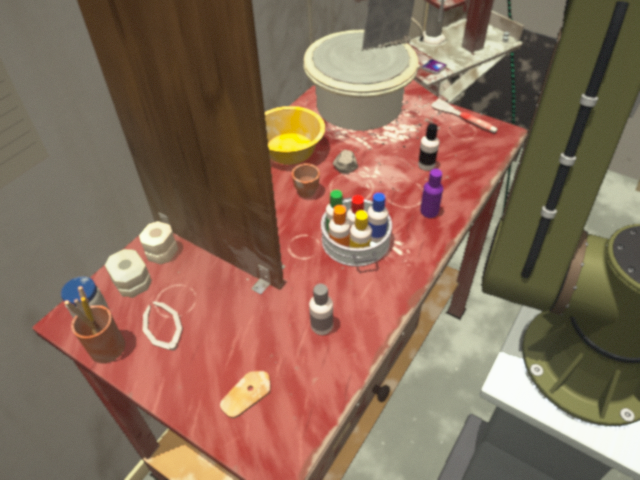

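View pics/top0.png

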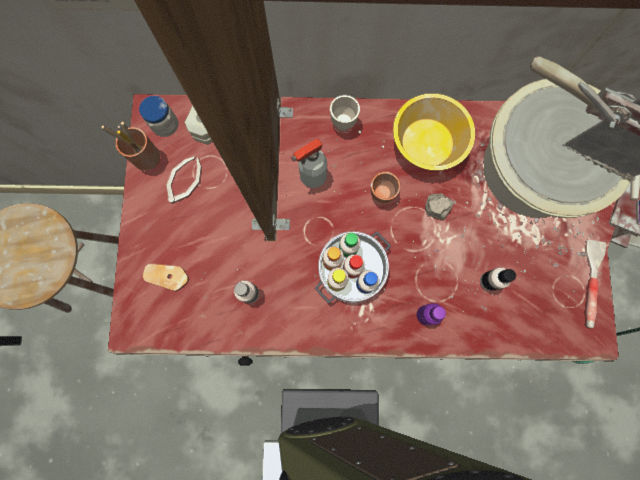

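```bash
cat >> h.py <<'E'
RNG={"blue":(100,125),"red":(0,6),"yellow":(24,33),"green":(45,85),"orange":(12,21)}
def caps(c,z,names=RNG,smin=130,roi=None,amin=30):
    hsv=cv2.cvtColor(np.array(c["img"]),cv2.COLOR_RGB2HSV);out={}
    for n in names:
        lo,hi=RNG[n];m=cv2.inRange(hsv,(lo,smin,60),(hi,255,255))
        if roi is not None: m&=roi
        m=cv2.morphologyEx(m,cv2.MORPH_OPEN,np.ones((3,3),np.uint8))
        k,l,st,ce=cv2.connectedComponentsWithStats(m)
        out[n]=[(st[i].tolist(),np.round(ce[i],1),np.round(ray(c,*ce[i],z)[:2],1)) for i in range(1,k) if st[i][4]>=amin]
    return out
E
python3 - <<'E'
from h import *
c=imaging.camera("top"); roi=np.zeros((480,640),np.uint8);roi[225:305,315:392]=255
for n,v in caps(c,129,smin=185,roi=roi).items():print(n,v)
r=trace(c,"caddy")[0];m=r["region"].astype(np.uint8)
k=max(cv2.findContours(m,0,1)[0],key=cv2.contourArea);print(r["rect"],cv2.fitEllipse(k))
f=lambda u,v,z:np.round(ray(c,210+u/2.5,200+v/2.5,z)[:2])
print("caddy rim",f(360,167,50),"panel",f(150,97,0))
for n,p,z in [("green",(354,98),129),("orange",(310,133),129),("red",(366,153),129),("yellow",(322,188),129),("blue",(402,195),129),("grey",(80,222),125),("black",(744,188),125),("purple",(572,284),125),("clay",(572,20),20),("grip1",(430,103),40),("grip2",(288,232),40)]:print(n,f(*p,z))
E
```

```text
blue []
red []
yellow []
green []
orange []
[352.4, 270.0, 75.9, 71.0] ((352.83941650390625, 266.35015869140625), (63.724605560302734, 75.89653778076172), 50.17061996459961)
caddy rim [522. -29.] panel [591. 161.]
green [568. -18.]
orange [538.  17.]
red [523. -28.]
yellow [494.   7.]
blue [489. -57.]
grey [464. 199.]
black [ 500. -333.]
purple [ 421. -192.]
clay [ 666. -227.]
grip1 [582. -92.]
grip2 [466.  32.]
```

Request:
arm_command --pt "0.45 20 -10 -76 3" --pt "0.45 478 -400 -96 3" --pt "0.45 478 -400 -96 3" --pt "0.45 478 -400 -96 3" --pt "0.45 478 -400 -96 3" --pt "0.45 478 -400 -96 3" --pt "0.45 478 -400 -96 3" --pt "0.45 478 -400 -96 3" --pt "0.45 478 -400 -96 3" --pt "0.45 478 -400 -96 3" --pt "0.45 478 -400 -96 3" --pt "0.45 478 -400 -96 3" --pt "0.45 478 -400 -96 3" --pt "0.45 478 -400 -96 3" --pt "0.45 478 -400 -96 3"

```text
clock: 2.88
eef_pos: [499.8, -30.9, 320.6]
eef_rot: [3.141, -0.0, 0.19]
wrist_force: [-0.3, 0.2, -0.3]
finger_gap: 42.5
finger_force: 0.0
```

Run:
```python
from h import *
c=imaging.camera("wrist");save(c,"w1.png");V=np.array(c["view"]);print(-V[:3,:3].T@V[:3,3],V[2,:3],c["mtx"])
s=monitor.read_state();print(s["eef_pos"],s["eef_rot"],s["finger_gap"],s["clock"])
for n,v in caps(c,129,smin=150).items():print(n,v)
```

```text
[572.58975808 -16.06173249 481.68394555] [-0.25256111 -0.04831236 -0.96637405] [[370.74224664   0.         322.00960547]
 [  0.         370.74224664 238.12632759]
 [  0.           0.           1.        ]]
[499.85440797 -30.77380448 320.63459657] [ 3.14145097e+00 -3.26081804e-04  1.90397865e-01] 42.25727472503142 2.925
blue [([334, 219, 24, 27, 534], array([345.4, 232. ]), array([490.9, -55.1]))]
red [([452, 0, 85, 21, 1109], array([501.1,   7.8]), array([ 706.7, -144.1])), ([335, 4, 22, 16, 255], array([345.4,  10.8]), array([679.7, -15.4])), ([546, 4, 58, 40, 1097], array([575. ,  21.8]), array([ 708.5, -209.2])), ([260, 21, 129, 100, 5444], array([317.2,  68.5]), array([ 6.309e+02, -4.000e-01])), ([534, 44, 12, 8, 75], array([539.6,  47.3]), array([ 683.9, -186.3])), ([514, 52, 44, 18, 503], array([537.9,  59.8]), array([ 674.2, -188.2])), ([437, 60, 62, 28, 1028], array([468.5,  71. ]), array([ 654.1, -131.3])), ([0, 81, 41, 26, 598], array([18.3, 91.4]), array([562. , 257.6])), ([548, 80, 10, 8, 50], array([552.6,  83.2]), array([ 658.5, -207.3])), ([362, 94, 46, 26, 662], array
[... 3171 characters left out ...]
array([231.4, 458.9]), array([198. ,  19.8])), ([250, 453, 47, 12, 340], array([275.4, 458.4]), array([208.4, -30.6])), ([147, 454, 39, 11, 259], array([167.2, 458.8]), array([183.7,  93.6])), ([187, 454, 25, 11, 181], array([199.5, 458.9]), array([190.8,  56.4])), ([212, 454, 6, 8, 34], array([215. , 457.6]), array([196.1,  38.9])), ([245, 455, 7, 10, 33], array([248.1, 459.2]), array([201.2,   0.6])), ([298, 454, 9, 11, 63], array([301.8, 458.3]), array([214.3, -60.9])), ([308, 454, 32, 12, 246], array([324. , 459.2]), array([218. , -86.6])), ([339, 454, 39, 11, 263], array([359.2, 458.6]), array([ 226.7, -126.9])), ([379, 454, 17, 12, 125], array([386.6, 459.3]), array([ 231.8, -158.6]))]
```

View pics/w1.png

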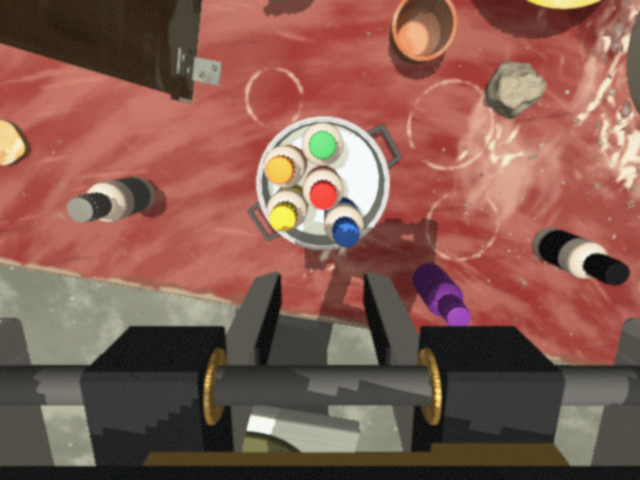

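```bash
cat >> h.py <<'E'
from scipy.optimize import least_squares
RNG.update(blue=(100,122),green=(50,85),orange=(13,20),yellow=(23,33),red=(0,5))
TH=np.linspace(0,2*np.pi,60)
def proj(c,P):
    V=np.array(c["view"]);q=(P@V[:3,:3].T+V[:3,3])@np.array(c["mtx"]).T;return q[:,:2]/q[:,2:]
def hullc(c,x,y,b):
    P=np.concatenate([np.c_[x+13*np.cos(TH),y+13*np.sin(TH),0*TH+b+z] for z in (90,125)])
    M=cv2.moments(cv2.convexHull(proj(c,P).astype(np.float32)));return np.array([M["m10"],M["m01"]])/M["m00"]
def inv(c,uv,b=4):
    g=ray(c,*uv,b+110)[:2];return least_squares(lambda p:hullc(c,*p,b)-uv,g,diff_step=1e-3).x
def jars(c,exp,r=20,smin=140,b=4):
    """exp: name->(x,y) guess"""
    hsv=cv2.cvtColor(np.array(c["img"]),cv2.COLOR_RGB2HSV);out={}
    for n,(x,y) in exp.items():
        u=hullc(c,x,y,b);roi=np.zeros((480,640),np.uint8);cv2.circle(roi,tuple(int(i) for i in u),r,255,-1)
        if n in("black","grey"): m=cv2.inRange(hsv,(0,0,0),(179,255,50)) if n=="black" else cv2.inRange(hsv,(0,0,30),(179,70,170))
        else: lo,hi=RNG[n];m=cv2.inRange(hsv,(lo,smin,50),(hi,255,255))
        m=cv2.morphologyEx(m&roi,cv2.MORPH_OPEN,np.ones((3,3),np.uint8))
        k,l,st,ce=cv2.connectedComponentsWithStats(m)
        if k<2: out[n]=None;continue
        i=1+np.argmax(st[1:,4]);out[n]=(np.round(inv(c,ce[i],b),1),int(st[i,4]),np.round(ce[i],1))
    return out
def rim(c,g,zr=55,R=75):
    """caddy centre from bright rim outer edge: gradient fit in rays"""
    im=cv2.GaussianBlur(cv2.cvtColor(np.array(c["img"]),cv2.COLOR_RGB2LAB)[:,:,1].astype(np.float32),(3,3),0);pts=[]
    for t in np.linspace(0,2*np.pi,120,endpoint=False):
        rs=np.arange(R+10,R-10,-.5);P=np.c_[g[0]+rs*np.cos(t),g[1]+rs*np.sin(t),0*rs+zr];q=proj(c,P).astype(np.float32)
        v=cv2.remap(im,q[:,0].copy(),q[:,1].copy(),cv2.INTER_LINEAR).ravel();d=-np.gradient(v);i=d.argmax()
        if d[i]>.6: pts.append([P[i,0],P[i,1]])
    pts=np.array(pts);f=least_squares(lambda p:np.hypot(*(pts-p[:2]).T)-p[2],[*g,R],loss="soft_l1",f_scale=1.)
    return np.round(f.x,1),len(pts),np.round(np.median(abs(f.fun)),2)
E
python3 - <<'E'
from h import *
c=imaging.camera("wrist")
e=dict(green=(568,-18),orange=(538,17),red=(523,-28),yellow=(494,7),blue=(489,-57))
R,n,m=rim(c,(522,-27));print(R,n,m,ray(c,323.5,183,55))
for k,v in jars(c,e).items():
    d=v[0]-R[:2];print(k,v,np.round(np.hypot(*d),1),np.round(np.degrees(np.arctan2(d[1],d[0]))%360,1))
print(jars(c,dict(black=(500,-333),grey=(464,199)),r=24,b=0))
t=imaging.camera("top");print(rim(t,(522,-27)));
for k,v in jars(t,e,r=9).items():print(k,v)
print(jars(t,dict(black=(500,-333),grey=(464,199)),r=12,b=0))
E
```

```text
[522.  -26.4  77.1] 120 0.29 [525.61806274 -26.57113368  55.        ]Traceback (most recent call last):
  File "<stdin>", line 6, in <module>
TypeError: 'NoneType' object is not subscriptable
```

Run:
```python
from h import *
c=imaging.camera("wrist");h=cv2.cvtColor(np.array(c["img"]),cv2.COLOR_RGB2HSV);print([h[v,u].tolist() for u,v in((322,146),(281,170),(323,195),(283,217),(345,235),(85,208),(608,268),(300,150),(330,245))])
RNG.update(green=(50,95))
e=dict(green=(568,-18),orange=(538,17),red=(523,-28),yellow=(494,7),blue=(489,-57))
R=np.array([522,-26.4])
def show(c,r):
  for k,v in jars(c,e,r=r,smin=110).items():
    if v is None: print(k,v);continue
    d=v[0]-R[:2];print(k,v,np.round(np.hypot(*d),1),np.round(np.degrees(np.arctan2(d[1],d[0]))%360,1))
show(c,20)
print(jars(c,dict(black=(500,-333),grey=(464,199)),r=24,b=0))
t=imaging.camera("top");print(rim(t,(522,-27)));show(t,9)
print(jars(t,dict(black=(500,-333),grey=(464,199)),r=12,b=0))
```

```text
[[65, 125, 233], [23, 161, 246], [2, 187, 244], [30, 162, 247], [109, 175, 140], [21, 31, 166], [45, 17, 30], [13, 97, 145], [32, 23, 147]]
green (array([568. , -16.8]), 523, array([322.3, 144.7])) 47.0 11.8
orange (array([537.6,  11.4]), 151, array([287.7, 170.7])) 40.9 67.6
red (array([520.9, -26.8]), 618, array([323.2, 194.9])) 1.2 200.0
yellow (array([491.7,   8.5]), 597, array([283.1, 216.4])) 46.2 131.0
blue (array([487.4, -56.7]), 583, array([345.7, 232.3])) 46.0 221.2
{'black': (array([ 499.2, -336.2]), 875, array([605.2, 268.8])), 'grey': (array([463.1, 201. ]), 1027, array([ 92.2, 207.1]))}
(array([526. , -24.2,  80.4]), 38, np.float64(1.21))
green None
orange None
red None
yellow None
blue (array([491.5, -57.6]), 122, array([370.3, 277.8])) 43.6 225.7
{'black': (array([ 498.1, -329.7]), 69, array([502.7, 276.9])), 'grey': (array([457.2, 189. ]), 79, array([248.2, 293.1]))}
```

Request:
arm_command --pt "0.45 -17 23 60 0" --pt "0.45 -17 23 120 0" --pt "0.45 -17 23 170 0" --pt "0.45 -17 23 195 0" --pt "0.45 -17 23 203 0" --pt "0.45 -17 23 203 0" --pt "0.1 -17 23 203 0" --pt "0.1 -17 23 203 0" --pt "0.1 -17 23 203 0" --pt "0.1 -17 23 203 0" --pt "0.1 -17 23 203 0" --force 25

```text
clock: 4.45
eef_pos: [488.3, -56.2, 118.3]
eef_rot: [3.141, -0.002, 0.191]
wrist_force: [0.8, -1.5, 5.8]
finger_gap: 25.4
finger_force: 25.0
```

Request:
arm_command --pt "0.1 0 0 -4 0" --pt "0.1 -3 -5 -4 0" --pt "0.1 -7 -10 -4 0" --pt "0.1 -7 -16 -4 0" --pt "0.1 -7.5 -22.5 -4 0" --pt "0.1 -7.5 -22.5 -4 0" --pt "0.1 -7.5 -22.5 0 0" --pt "0.1 -7.5 -22.5 0 0" --pt "0.38 -7.5 -22.5 0 0" --pt "0.38 -7.5 -22.5 0 0" --pt "0.38 -7.5 -22.5 -30 0" --pt "0.45 -7.5 -22.5 -80 0" --pt "0.45 -7.5 -22.5 -140 0" --pt "0.45 15 -30 -190 0" --pt "0.45 15 -30 -200 0" --pt "0.45 15 -30 -200 0" --pt "0.45 15 -30 -200 0"

```text
clock: 6.58
eef_pos: [496.2, -23.8, 315.8]
eef_rot: [-3.141, 0.003, 0.191]
wrist_force: [0.2, -0.9, -0.1]
finger_gap: 42.4
finger_force: 0.0
```

```bash
sed -i 's/green=(50,85),orange=(13,20),yellow=(23,33)/green=(50,95),orange=(14,25),yellow=(26,34)/' h.py
cat >> h.py <<'E'
C=np.array([522,-26.4])
def show(c,e,r=20):
  o=jars(c,e,r=r,smin=110)
  for k,v in o.items():
    if v is None: print(k,v);continue
    d=v[0]-C;print(k,v,np.round(np.hypot(*d),1),np.round(np.degrees(np.arctan2(d[1],d[0]))%360,1))
E
python3 - <<'E'
from h import *
c=imaging.camera("wrist");print(rim(c,(522,-27)))
show(c,dict(green=(568,-18),orange=(538,17),red=(522,-27),yellow=(493,8),blue=(476,-36)))
s=monitor.read_state();print(s["eef_pos"],s["eef_rot"],s["clock"])
E
```

```text
(array([522. , -26.3,  77.1]), 118, np.float64(0.26))
green (array([567.8, -16.9]), 553, array([330.7, 141.7])) 46.8 11.7
orange (array([537.4,  18.8]), 631, array([287.3, 166.7])) 47.8 71.2
red (array([520.8, -26.9]), 638, array([331.1, 192.8])) 1.3 202.6
yellow (array([490.9,   8.7]), 526, array([289.9, 215.2])) 46.9 131.5
blue (array([475.2, -35.2]), 595, array([330.2, 238.2])) 47.6 190.6
[496.22879591 -23.82003519 315.94097523] [-3.14082254e+00  2.37464044e-03  1.91185367e-01] 6.625
```

Request:
arm_command --pt "0.7 -12 55 0 -10" --pt "0.7 -25 110 0 -20" --pt "0.7 -38 165 0 -30" --pt "0.7 -50 220 0 -40" --pt "0.7 -65 275 10 -50" --pt "0.7 -65 279 20 -60" --pt "0.7 -65 279 20 -60" --pt "0.7 -65 279 20 -60" --pt "0.7 -65 279 20 -60" --pt "0.7 -65 279 20 -60"

```text
clock: 7.88
eef_pos: [486.2, -309.5, 297.9]
eef_rot: [3.141, 0.0, 1.238]
wrist_force: [-0.2, -0.9, -0.3]
finger_gap: 65.8
finger_force: 0.0
```

Run:
```python
from h import *
c=imaging.camera("wrist");save(c,"w2.png")
print([ (r["rect"],r["p"]) for r in find_in(c,"jar_black")],hullc(c,499,-334,0))
print(jars(c,dict(black=(499,-334)),r=40,b=0))
s=monitor.read_state();print(s["eef_pos"],s["eef_rot"],s["clock"])
```

```text
[([344.4, 231.4, 39.5, 57.9], 0.86)] [343.41947047 239.73331034]
{'black': (array([ 498.9, -338.3]), 552, array([344.7, 243.7]))}
[ 486.13596344 -309.69792134  297.68268215] [3.14128967e+00 1.10466113e-04 1.23840642e+00] 7.975
```

View pics/w2.png

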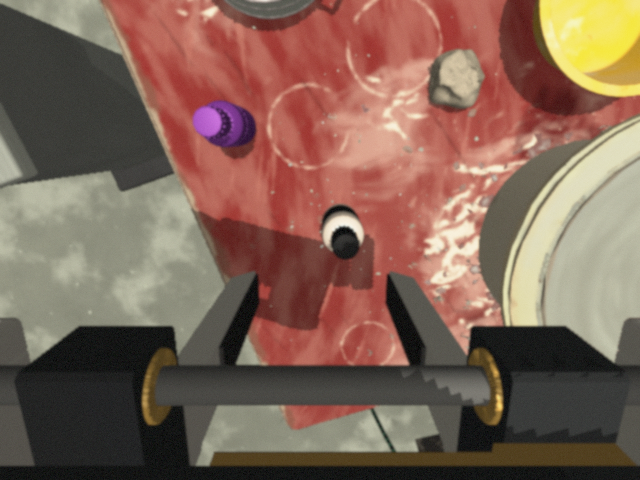

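Request:
arm_command --pt "0.7 -22 21 0 -10" --pt "0.7 -22 21 0 -20" --pt "0.7 -22 21 10 -30" --pt "0.7 -22 21 30 -40" --pt "0.7 -22 21 50 -50" --pt "0.7 -22 21 90 -60.5" --pt "0.7 -22 21 140 -60.5" --pt "0.7 -22 21 175 -60.5" --pt "0.7 -22 21 184 -60.5" --pt "0.7 -22 21 184 -60.5" --pt "0.1 -22 21 184 -60.5" --pt "0.1 -22 21 184 -60.5" --pt "0.1 -22 21 184 -60.5" --pt "0.1 -22 21 184 -60.5" --pt "0.1 -22 21 184 -60.5" --pt "0.1 -22 21 184 -60.5" --force 25

```text
clock: 9.98
eef_pos: [498.8, -337.6, 113.6]
eef_rot: [3.141, 0.0, 2.295]
wrist_force: [-0.3, 0.6, 1.1]
finger_gap: 25.4
finger_force: 25.0
```

Request:
arm_command --pt "0.1 0 0 -40 0" --pt "0.1 10 13 -95 0" --pt "0.1 35 46 -105 0" --pt "0.1 65 85 -105 0" --pt "0.1 95 125 -105 0" --pt "0.1 125 164 -105 0" --pt "0.1 155 203 -105 0" --pt "0.1 170 223 -105 0" --pt "0.1 171 224 -105 0" --pt "0.1 171 224 -105 0"

```text
clock: 11.22
eef_pos: [553.1, -61.7, 218.2]
eef_rot: [-3.141, -0.0, 2.294]
wrist_force: [-0.3, -0.1, -2.7]
finger_gap: 25.5
finger_force: 25.0
```

Run:
```python
from h import *
c=imaging.camera("wrist");save(c,"w3.png")
s=monitor.read_state();p=s["eef_pos"];print(p,s["eef_rot"],s["clock"],s["wrist_force"])
show(c,dict(green=(568,-17),orange=(537.5,19),red=(522,-27),yellow=(491,9),blue=(475,-35)))
```

```text
[553.1392477  -61.98044093 218.24622418] [-3.14119283e+00 -1.96405541e-04  2.29374757e+00] 11.275 [ 0.16885638  0.36736283 -2.14355647]
green (array([567.8, -16.7]), 1128, array([378.5, 213.5])) 46.8 12.0
orange (array([539.2,  18.9]), 858, array([384.8, 148.3])) 48.5 69.2
red (array([521.4, -26.7]), 1190, array([320.9, 181.8])) 0.7 206.6
yellow (array([491.5,   8.8]), 1132, array([322.5, 110.3])) 46.6 130.9
blue (array([475.2, -35.4]), 1183, array([261.5, 145.7])) 47.7 190.9
```

View pics/w3.png

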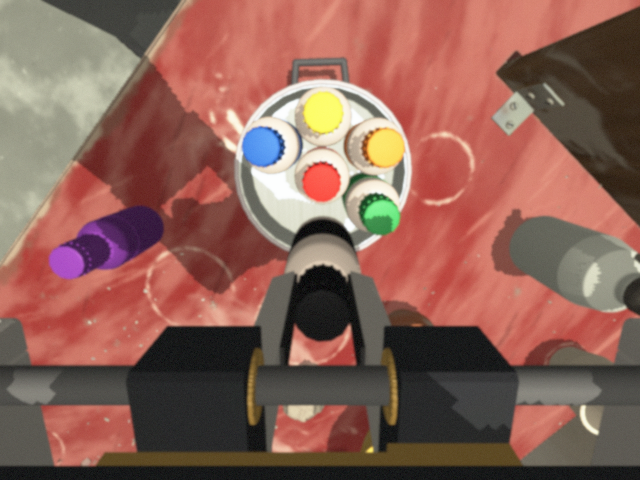

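Request:
arm_command --pt "0.1 0 0 30 0" --pt "0.1 0 0 60 0" --pt "0.1 0 0 80 0" --pt "0.1 0 0 92 0" --pt "0.1 0 0 98 0" --pt "0.1 0 0 100 0" --pt "0.1 0 0 100 0"

```text
clock: 12.15
eef_pos: [553.5, -61.2, 118.9]
eef_rot: [3.141, 0.001, 2.294]
wrist_force: [-0.6, -0.7, -3.3]
finger_gap: 25.5
finger_force: 25.0
```

Request:
arm_command --pt "0.1 0 0 1 0" --pt "0.38 0 0 1 0" --pt "0.38 0 0 1 0" --pt "0.38 0 0 -30 0" --pt "0.38 0 0 -80 0" --pt "0.5 0 0 -130 0" --pt "0.7 10 -10 -180 8" --pt "0.7 50 -10 -180 18" --pt "0.7 95 0 -180 28" --pt "0.7 140 25 -180 38" --pt "0.7 185 45 -180 48" --pt "0.7 225 65 -180 58" --pt "0.7 255 75 -180 60" --pt "0.7 255 75 -180 60" --pt "0.7 255 75 -180 60"

```text
clock: 14.02
eef_pos: [440.9, 179.2, 298.6]
eef_rot: [3.141, -0.0, 1.248]
wrist_force: [0.3, -0.5, -0.0]
finger_gap: 65.8
finger_force: 0.0
```

Run:
```python
from h import *
c=imaging.camera("wrist");save(c,"w4.png")
s=monitor.read_state();p=s["eef_pos"];print(p,s["eef_rot"],s["clock"],s["wrist_force"])
print([ (r["rect"],r["p"]) for r in find_in(c,"jar_grey")],hullc(c,463,201,0))
print(jars(c,dict(grey=(463,201)),r=30,b=0))
```

```text
[440.98748023 178.91036178 298.5421693 ] [3.14138569e+00 2.35367488e-05 1.24717162e+00] 14.075 [ 0.07150001 -1.26141892  1.23734238]
[([335.2, 182.1, 44.3, 48.5], 0.68), ([588.8, 339.2, 61.1, 41.8], 0.63)] [337.87225948 192.05770598]
{'grey': (array([461.1, 213.9]), 123, array([331.7, 179.8]))}
```

View pics/w4.png

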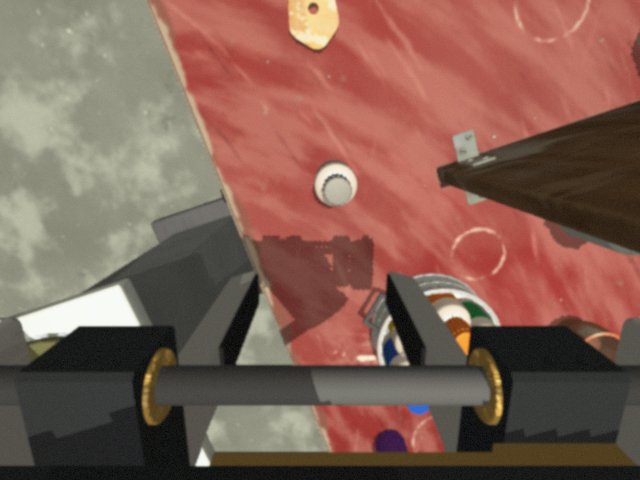

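Run:
```python
from h import *
c=imaging.camera("wrist")
im=np.array(c["img"])[150:222,300:375,::-1];cv2.imwrite("pics/g.png",cv2.resize(im,None,fx=8,fy=8,interpolation=cv2.INTER_CUBIC))
print(inv(c,(337,188.5),0),ray(c,337,190,125))
P=lambda z:np.c_[460+13*np.cos(TH),204+13*np.sin(TH),0*TH+z]
for z in(90,125):
  q=proj(c,P(z));print(q.min(0),q.max(0))
```

```text
[463.38163149 204.11807555] [463.03959156 204.35870682 125.        ]
[319.80759054 173.48917832] [345.93738666 199.67993546]
[319.54543409 176.93413384] [348.31504537 205.67655835]
```

View pics/g.png

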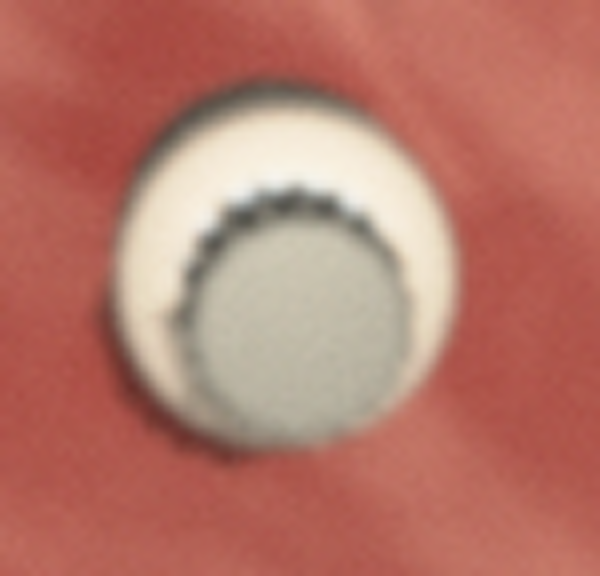

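Request:
arm_command --pt "0.7 15 7 50 0" --pt "0.7 29.5 13 100 0" --pt "0.7 29.5 13 150 0" --pt "0.7 29.5 13 177 0" --pt "0.7 29.5 13 184.5 0" --pt "0.7 29.5 13 184.5 0" --pt "0.1 29.5 13 184.5 0" --pt "0.1 29.5 13 184.5 0" --pt "0.1 29.5 13 184.5 0" --pt "0.1 29.5 13 184.5 0" --pt "0.1 29.5 13 184.5 0" --pt "0.1 29.5 13 184.5 0" --force 25

```text
clock: 15.68
eef_pos: [462.4, 203.5, 114.1]
eef_rot: [3.141, -0.0, 1.247]
wrist_force: [-0.6, -0.1, 1.1]
finger_gap: 25.4
finger_force: 25.0
```

Request:
arm_command --pt "0.1 0 0 -50 0" --pt "0.1 0 0 -105 0" --pt "0.1 -10 5 -150 0" --pt "0.1 -45 24 -152 0" --pt "0.1 -90 47 -152 0" --pt "0.1 -135 71 -152 0" --pt "0.1 -180 95 -152 0" --pt "0.1 -225 119 -152 0" --pt "0.1 -246 129.5 -152 0" --pt "0.1 -246 129.5 -152 0" --pt "0.1 -246 129.5 -152 0"

```text
clock: 17.05
eef_pos: [506.8, -70.2, 265.8]
eef_rot: [-3.141, -0.0, 1.248]
wrist_force: [-0.3, 0.3, -2.6]
finger_gap: 25.3
finger_force: 25.0
```

Run:
```python
from h import *
c=imaging.camera("wrist");save(c,"w5.png")
s=monitor.read_state();p=s["eef_pos"];print(p,s["eef_rot"],s["clock"],s["wrist_force"])
show(c,dict(green=(568,-17),orange=(537.5,19),red=(522,-27),yellow=(491,9),blue=(475,-35),black=(553,-62)))
print(rim(c,(522,-27)))
```

```text
[506.87437514 -70.04021424 265.88482021] [-3.14138595e+00 -1.18487850e-04  1.24824643e+00] 17.1 [ 0.18912629  0.46553807 -1.76591084]
green (array([568.1, -16.9]), 837, array([374.2, 146. ])) 47.1 11.6
orange (array([537.8,  18.6]), 913, array([324.7, 114. ])) 47.7 70.7
red (array([521.2, -26.8]), 847, array([322.9, 176.7])) 0.9 206.6
yellow (array([491.8,   8.4]), 869, array([274.3, 146.3])) 46.1 131.0
blue (array([475.7, -35.3]), 846, array([274.9, 203.1])) 47.1 190.9
black (array([556. , -69.4]), 206, array([377.6, 211. ])) 54.8 308.3
(array([522. , -26.5,  76.9]), 105, np.float64(0.32))
```

View pics/w5.png

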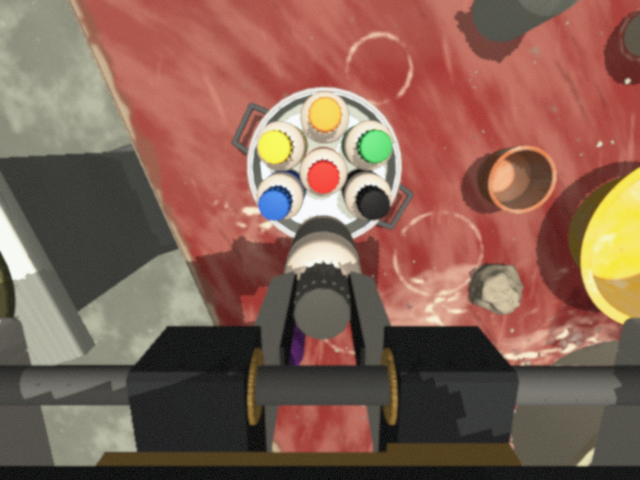

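Request:
arm_command --pt "0.1 -0.5 0 35 0" --pt "0.1 -0.5 0 60 0" --pt "0.1 -0.5 0 72 0" --pt "0.1 -0.5 0 80 0" --pt "0.1 -0.5 0 88 0" --pt "0.1 -0.5 0 96 0" --pt "0.1 -0.5 0 96 0"

```text
clock: 17.98
eef_pos: [506.7, -71.4, 169.6]
eef_rot: [-3.141, 0.0, 1.247]
wrist_force: [0.0, 0.0, -1.9]
finger_gap: 25.6
finger_force: 25.0
```

Free of contact; go on down.

Request:
arm_command --pt "0.1 0 0 8 0" --pt "0.1 0 0 16 0" --pt "0.1 0 0 24 0" --pt "0.1 0 0 32 0" --pt "0.1 0 0 40 0" --pt "0.1 0 0 46 0" --pt "0.1 0 0 50 0" --pt "0.1 0 0 52 0" --pt "0.1 0 0 52 0"

```text
clock: 19.1
eef_pos: [506.9, -71.5, 118.1]
eef_rot: [3.141, -0.0, 1.247]
wrist_force: [0.0, 0.6, -1.6]
finger_gap: 25.6
finger_force: 25.0
```

Down with no side load; release, rise and look.

Request:
arm_command --pt "0.1 0 0 1 0" --pt "0.38 0 0 1 0" --pt "0.38 0 0 1 0" --pt "0.38 0 0 -15 0" --pt "0.38 0 0 -50 0" --pt "0.38 0 0 -100 0" --pt "0.38 0 0 -160 0" --pt "0.38 -40 0 -190 0" --pt "0.38 -40 0 -190 0" --pt "0.38 -40 0 -190 0"

```text
clock: 20.35
eef_pos: [493.9, -109.0, 307.6]
eef_rot: [-3.141, -0.0, 1.247]
wrist_force: [-0.9, 0.7, -0.1]
finger_gap: 35.8
finger_force: 0.0
```

Run:
```python
from h import *
c=imaging.camera("wrist")
im=np.array(c["img"])[60:340,180:480,::-1];cv2.imwrite("pics/w6.png",cv2.resize(im,None,fx=2,fy=2))
s=monitor.read_state();p=s["eef_pos"];print(p,s["clock"],s["wrist_force"],s["finger_gap"])
show(c,dict(green=(568,-17),orange=(537.5,19),red=(522,-27),yellow=(491,9),blue=(475,-35),black=(553,-62),grey=(507,-71)))
```

```text
[ 493.92764086 -108.73027011  307.19246852] 20.4 [ 0.11244445 -0.7972179  -0.18488814] 35.62055409317108
green (array([568.2, -16.7]), 715, array([369.3,  97.7])) 47.2 11.9
orange (array([538.3,  19.6]), 812, array([324.5,  67.4])) 48.8 70.5
red (array([521.2, -26.7]), 688, array([322.8, 125.9])) 0.9 200.6
yellow (array([491.8,   9.4]), 728, array([278.5,  97.1])) 46.8 130.2
blue (array([475.5, -35.2]), 646, array([278.6, 152. ])) 47.3 190.7
black None
grey (array([500.2, -83.5]), 45, array([320.8, 193. ])) 61.1 249.1
```

View pics/w6.png

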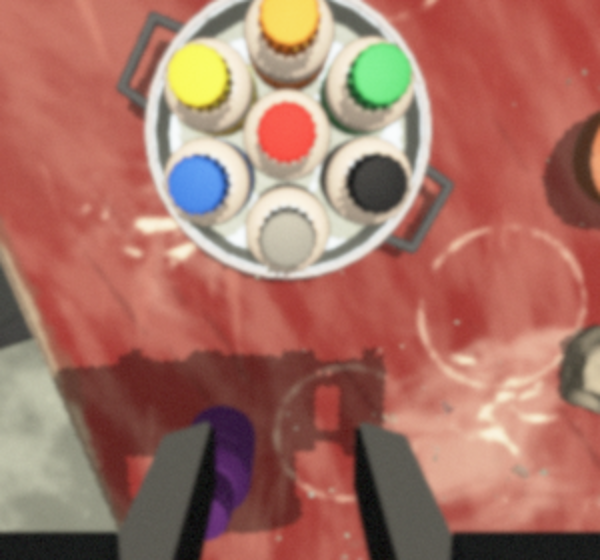

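The crop shows all seven jars upright: red in the middle (288,132) and six evenly round it, with grey at (288,235) and black at (377,182). The gripper is well clear of everything.

```bash
python3 -c "
from cell import job
print(job.sign_off())"
```

```text
the job is handed in; nothing more can be done
None
```

The job is handed in at about 20 s on the robot's clock: all seven jars stand upright in the caddy, red in the middle and six round it, with the cup, rib and clay lump left untouched.

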